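Set up the sediment-slide staining station

ROBOT

A 7-joint arm with a two-finger parallel gripper is mounted at the origin on a cart in front of the work surface, level with it; the furniture and walls round the work are solid. World frame = base frame: x ahead of the robot, y to its left, z up, the work surface at z = 0. Lengths are in mm, angles in rad, forces in N, time in s.
With the tool pointing down it reaches from about 350 to 900 mm from the base axis. Payload 19.9 kg.
Tool frame: the origin (TCP) lies at the centre of the arm's flange, where the gripper is bolted on; the fingertips stand 199 mm ahead of it and the grasp point (between the pads) lies 180 mm ahead of it (manip.tips_ahead is the distance from the TCP to the fingertips, in mm); z points along the fingers, y is the line along which they close (so a half turn about z gives the same grasp; the last joint's range is limited). The gripper opens to 94 mm and grips with 3 to 60 N. Pads are 16 mm wide; open, the fingers measure 119 mm over their backs; the gripper's body (75 mm by 177 mm) begins 78 mm behind the grasp point.
Start: joints at [-1.367, 0.417, -0.01, 1.614, 0.005, 1.111, -0.053], TCP at [152.07, 606.213, 404.625] pointing down, gripper open.
Joint ranges: [-2.81, 2.81], [-0.39, 2.02], [-1.27, 1.25], [0.06, 2.57], [-1.19, 4.33], [0.19, 2], [-2.82, 2.82]. Speed limits (rad/s): [1.89, 1.89, 2.39, 2.39, 3.01, 3.01, 3.01].

INTERFACE

Orientations are given as a unit quaternion [x, y, z, w].
In Python, from plant import readout, imaging, workorder, manip gives the robot as it stands.
- The arm moves only by the shell command python3 -m creep 'ROWS' [FORCE]. ROWS is JSON, a list of rows, each a list of 7 numbers: the turn, a rotation vector about the world's x, y, z in rad, then the shift along the world's x, y, z in mm, then the opening, from -1 (shut) to 1 (fully open). A call has 1 to 8 rows; each row is the pose to reach, as a shift and turn from the pose commanded when the call began; what a row does not reach only later rows make up. A row lasts 1/8 s, in which the tool goes at most 62.5 mm and 10.7 degrees, less where a joint would pass 70% of its speed; a pose out of reach is approached as far as the arm can. A call with a gripper value outside its range is refused whole. The fingers move at their own pace and stop on an object; FORCE is the grip in N (left out, the last holds). Time passes only in rows, so rows that repeat a pose let the fingers close. It gives the time, the measured TCP pose, the force, the opening and the grip force at its end, in the units of the state.
- readout.read_state(): the state, without advancing time (a new reading comes with each control period).
- imaging.snapshot(name): name is "side" or "top" or "wrist"; returns the picture (420x560x3 uint8, red, green, blue); there is no depth.
- imaging.camera_info(name): a dict with "fx", "fy", "cx", "cy" (pixels), "k1" (the pictures are not rectified: a ray, as slopes to the right and down, at radius r is drawn at 1 + k1 r^2 times it, then the intrinsics apply), "R" (3x3) and "t" (3): a world point X has camera coordinates R X + t. Camera axes: x right, y down, z forward; pixel columns grow to the right and rows downward; lengths in mm; the calibration is good to about 2 mm. A picture is of the moment at which its call begins: read the wrist's pose just before it. camera_info takes no time and is no camera call; for the wrist camera it gives the pose at the moment of the call.
- workorder.hand_in(): hands the job in; it is judged then, once.
The state is a dict: "time": time; "joint_positions": joint angles; "joint_velocities": joint speeds; "joint_torque": joint torques, N m; "ee_pos": TCP position; "orientation": TCP orientation; "ft_force": force on the tool from outside, world axes, zero at the start; "moment": the same for the moment, N m; "opening": finger opening in mm; "finger_force": force on a finger pad.
Only numpy, scipy, OpenCV 4.12 (cv2) and the standard library are available. Lean on these libraries where they do the work, as an engineer would, in place of code of your own. Each camera call takes 0.05 s, during which the arm holds its last target. There are 200 camera calls.

TASK

Set up the bench for staining sediment slides: the test strip canister was left in the bottle rack, so take it out and stand it on the bench close in front of the strip reader, where it is used. Stand the three reagent bottles upright and fully down in the rack's wells in their order of use, going away from the slide box: the small stain bottle in the end well nearest the slide box, the saline rinse bottle (the tallest) in the end well farthest from it, and the buffer bottle between the two. Lay the tweezers lengthwise along the middle of the slide box's closed lid, where they stay clean, and leave the slide box, the log book and the specimen cup where they stand.

Things in the scene. Friction and masses are not known exactly. Their poses are not given: they have to be found in the camera images.
- bottle_rack: Fixed light grey bottle rack, block 82 x 206 x 28 mm (x, y, z) with a 9 mm lip at each end. Origin: centre of its underside, z up; its y axis points roughly to the robot's left. Three round wells at y = -66, 0, +66 mm (x = 0), 58 mm wide, 3 mm chamfer, floor 7 mm above the origin, 21 mm deep. At the start the strip canister stands in the well at y = +66 mm; the others are empty.
- strip_canister: Test strip canister: straight cylinder with a white and blue label and a flat black cap as wide as itself, 47 mm across and 110 mm high, 0.05 to 0.1 kg. Starts in a well of the bottle rack. Origin at the centre of its underside, z up along its axis, any yaw.
- stain_bottle: Stain bottle, the small reagent bottle: violet, with a red screw cap; body 38 mm across up to 62 mm high with a shoulder above it, cap 25 mm across, 84 mm high in all; 0.035 to 0.07 kg. Origin at the centre of its underside, z up along its axis, any yaw. Stands behind the rack, between reader and microscope (like ones far left, beyond the reader, are not meant).
- buffer_bottle: Buffer bottle, the middle-sized reagent bottle: white with a green screw cap; body 45 mm across up to 80 mm high with a shoulder above it, cap 25 mm across, 106 mm high in all; 0.06 to 0.11 kg. Origin at the centre of its underside, z up along its axis, any yaw. Stands behind the rack, between reader and microscope (like ones far left, beyond the reader, are not meant).
- saline_bottle: Saline rinse bottle, the tallest reagent bottle: white with a blue screw cap; body 49 mm across up to 93 mm high with a shoulder above it, cap 25 mm across, 123 mm high in all; 0.08 to 0.155 kg. Origin at the centre of its underside, z up along its axis, any yaw. Stands behind the rack, between reader and microscope (like ones far left, beyond the reader, are not meant).
- tweezers: Flat steel tweezers lying on the bench, 122 mm long (along their y axis), 11 mm wide (x) and 8 mm high, 20 g; pinch them across at the middle. Origin at the centre of their underside.
- slide_box: Closed dark blue slide box with a paper label on its lid, 71 x 111 x 34 mm (x, y, z), 0.45 kg, its flat lid at 34 mm; the lid stays shut. Its long y axis points roughly away from the robot. It stands beyond one end of the bottle rack, left or right. Origin at the centre of its underside. Not to be moved.
- log_book: Narrow dark blue bound log book lying flat, 71 x 150 x 14 mm (x, y, z), 0.3 kg, beyond the other end of the bottle rack. Origin at the centre of its underside. Not to be moved.
- specimen_cup: Specimen cup with a wide yellow screw lid, 57 mm across the lid, 50 mm below it, 71 mm high, 45 g, standing among the bottles. Origin at the centre of its underside, z up along its axis, any yaw. Stands behind the rack, between reader and microscope (like ones far left, beyond the reader, are not meant). Not to be moved.
- strip_reader: Strip reader, the large white bench instrument at the left, fixed: 337 mm deep (x) and 317 mm wide (y); its front (-x) face, towards the robot, is 168 mm from its origin; the front part is up to 130 mm high and the screen behind higher. Origin at the centre of its foot, at bench height, z up.
There are look-alikes about, which are no part of the job. Leave any pink look-alike of the stain_bottle alone.

How it is judged:
By the outcome, as a careful person would: the job done as asked, in the order asked, and still so for the second after the job is handed in, with the robot touching nothing.
It also fails if it takes over 125 s, if anything falls off the work surface, if the arm or the gripper's body presses on something with over 40 N, if the wrist force passes 120 N, or if a joint passes its speed limit or range.

## Working session

There is one attempt and no reset: what is moved stays moved. The work goes in short steps, Python scripts to look and compute and a shell command to move; the robot and the scene stay as the last step left them, time stands still between calls to the robot, and variables do not carry over. Pictures are saved under pics/ and viewed, at most 14 in all, crops included, and the job is handed in when it is done.

```bash
mkdir -p pics; ls
python3 - <<'E'
from plant import readout, imaging, workorder, manip
import cv2
for n in("top","side"):
    cv2.imwrite(f"pics/{n}0.png",imaging.snapshot(n)[:,:,::-1])
    c=imaging.camera_info(n); print(n,c)
s=readout.read_state();print(s["ee_pos"],s["orientation"],s["opening"],s["time"])
print(imaging.camera_info("wrist"))
E
```

```text
pics
top {'fx': 478.2054466571233, 'fy': 478.2054466571233, 'cx': 286.1514679262466, 'cy': 194.90524422517433, 'k1': -0.07079255113350912, 'R': array([[ 0.01871122, -0.99946113, -0.0269692 ],
       [-0.98280431, -0.01343002, -0.18416111],
       [ 0.18369967,  0.02995133, -0.982526  ]]), 't': array([ -64.59460248,  528.96306646, 1136.672046  ])}
side {'fx': 485.9244852343797, 'fy': 485.9244852343797, 'cx': 279.92072967844564, 'cy': 202.61138178928016, 'k1': -0.15525488198154969, 'R': array([[ 0.81917097, -0.57354838,  0.00108598],
       [-0.33259963, -0.47657658, -0.81378883],
       [ 0.46726481,  0.66627099, -0.58115967]]), 't': array([-473.04758066,  189.52271043,  892.12292437])}
[152.04516756 606.12856885 404.11810484] [ 1.22583357e-01  9.92458082e-01 -5.25499854e-04 -1.97205561e-05] 94.13786962959173 0.1
{'fx': 340.87563683372025, 'fy': 340.87563683372025, 'cx': 279.5305172433827, 'cy': 209.91062383510507, 'k1': -0.005712597134365389, 'R': array([[ 2.43297459e-01,  9.69951718e-01,  1.08654824e-04],
       [ 9.36756897e-01, -2.35000101e-01,  2.59348159e-01],
       [ 2.51580727e-01, -6.29969650e-02, -9.65783889e-01]]), 't': array([-625.32089893,  -27.31626223,  389.94478807])}
```

View pics/top0.png

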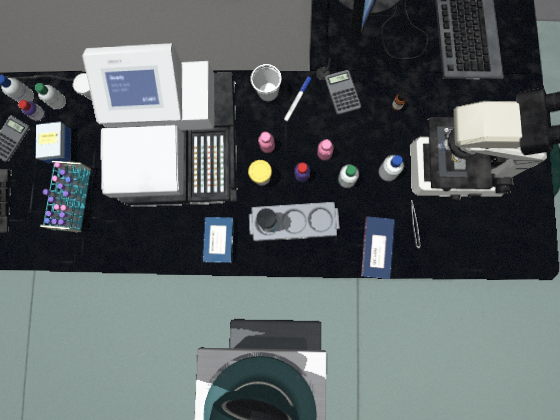

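View pics/side0.png

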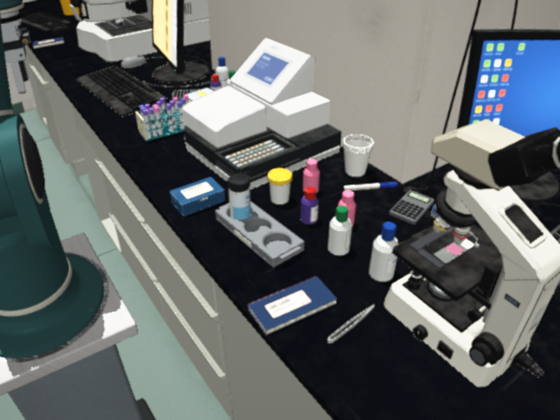

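```bash
cat > h.py <<'E'
import numpy as np, cv2
from plant import readout, imaging, manip
def cam(n): 
    c=dict(imaging.camera_info(n)); return c
def ray(c,px):
    K=np.array([[c['fx'],0,c['cx']],[0,c['fy'],c['cy']],[0,0,1]])
    u=cv2.undistortPoints(np.array([[px]],float),K,np.array([c['k1'],0,0,0,0.]))[0,0]
    R=np.array(c['R']);t=np.array(c['t'])
    return -R.T@t, R.T@np.array([u[0],u[1],1])
def onz(c,px,z):
    o,d=ray(c,px); return o+d*(z-o[2])/d[2]
def tri(obs):  # [(cam,px),...] -> point, residual mm
    A=np.zeros((3,3));b=np.zeros(3);rs=[ray(c,p) for c,p in obs]
    for o,d in rs:
        d=d/np.linalg.norm(d);P=np.eye(3)-np.outer(d,d);A+=P;b+=P@o
    X=np.linalg.solve(A,b)
    return X,[np.linalg.norm(np.cross(X-o,d/np.linalg.norm(d))) for o,d in rs]
def proj(c,X):
    p=np.array(c['R'])@np.array(X)+c['t'];s=p[:2]/p[2];s=s*(1+c['k1']*(s@s))
    return s[0]*c['fx']+c['cx'],s[1]*c['fy']+c['cy']
E
python3 - <<'E'
from h import *
np.set_printoptions(precision=0,suppress=True)
c=cam("top");s=cam("side")
for n,p,z in [("can",(267,215),117),("stain",(302,170),80),("buf",(349,170),106),("sal",(397,161),123),("cup",(260,168),71),("twA",(413,202),8),("twB",(419,247),8),("rackL",(251,238),28),("rackR",(339,232),28),("rackLt",(249,207),28),("box",(218,240),34),("log",(378,247),14),("readerFR",(237,203),0),("readerFL",(103,203),0),("pinkL",(266,140),80),("pinkR",(325,148),80),("edge",(150,268),0)]: print(n,onz(c,p,z))
for n,a,b in [("can",(267,215),(240,182)),("stain",(303,168),(311,190)),("buf",(350,169),(343,210)),("sal",(397,160),(389,229)),("cup",(260,166),(280,174))]: print(n,*tri([(c,a),(s,b)]))
w=cam("wrist");print(-w['R'].T@w['t'], w['R'][2])
E
```

```text
can [469. -15. 117.]
stain [586. -94.  80.]
buf [ 581. -206.  106.]
sal [ 600. -317.  123.]
cup [592.   9.  71.]
twA [ 523. -379.    8.]
twB [ 409. -391.    8.]
rackL [424.  30.  28.]
rackR [ 442. -188.   28.]
rackLt [502.  38.  28.]
box [417. 111.  34.]
log [ 407. -287.   14.]
readerFR [516.  72.   0.]
readerFL [511. 426.   0.]
pinkL [661.  -5.  80.]
pinkR [ 642. -150.   80.]
edge [345. 289.   0.]
can [468. -12. 104.] [np.float64(3.284144902478181), np.float64(3.2841449024781895)]
stain [591. -97.  82.] [np.float64(0.5594015019049166), np.float64(0.5594015019048274)]
buf [ 586. -209.   98.] [np.float64(0.3019971073490363), np.float64(0.3019971073491969)]
sal [ 604. -318.  112.] [np.float64(1.508172094474178), np.float64(1.5081720944744266)]
cup [593.  12.  67.] [np.float64(5.752977112465778), np.float64(5.752977112465619)]
[ 80. 625. 384.] [ 0. -0. -1.]
```

```bash
python3 -m creep '[[0,0,-0.17,40,-60,25,1],[0,0,-0.34,80,-115,25,1],[0,0,-0.5,120,-170,25,1],[0,0,-0.66,150,-225,25,1],[0,0,-0.82,180,-280,25,1],[0,0,-0.98,210,-335,25,1],[0,0,-1.14,240,-390,25,1],[0,0,-1.3,270,-440,25,1]]'
python3 -m creep '[[0,0,-0.025,20,-55,0,1],[0,0,-0.025,40,-110,0,1],[0,0,-0.025,58,-166,0,1],[0,0,-0.025,58,-166,0,1],[0,0,-0.025,58,-166,0,1]]'
python3 - <<'E'
from h import *
w=cam("wrist");im=imaging.snapshot("wrist");cv2.imwrite("pics/w1.png",cv2.resize(im[:,:,::-1],(800,600),interpolation=cv2.INTER_CUBIC))
np.save("w1.npy",im);import pickle;pickle.dump(w,open("w1.pkl","wb"))
s=readout.read_state();print(s["ee_pos"],s["orientation"],s["joint_positions"],s["time"])
E
```

```text
time: 1.1
ee_pos: [412.3, 181.9, 429.7]
orientation: [0.7, 0.714, 0.0, -0.0]
ft_force: [0.8, 0.8, 0.0]
opening: 94.2
finger_force: 0.0
time: 1.72
ee_pos: [469.6, 18.2, 429.4]
orientation: [0.707, 0.707, -0.0, -0.0]
ft_force: [-0.1, 0.5, -0.5]
opening: 94.3
finger_force: 0.0
[469.59141647  18.71306445 429.42216387] [ 7.06678505e-01  7.07534728e-01 -2.08707729e-04 -2.34711908e-04] [-0.68074007  0.12084333  0.62609303  1.9721974  -0.08055385  1.07329826
 -0.01835655] 1.775
```

View pics/w1.png

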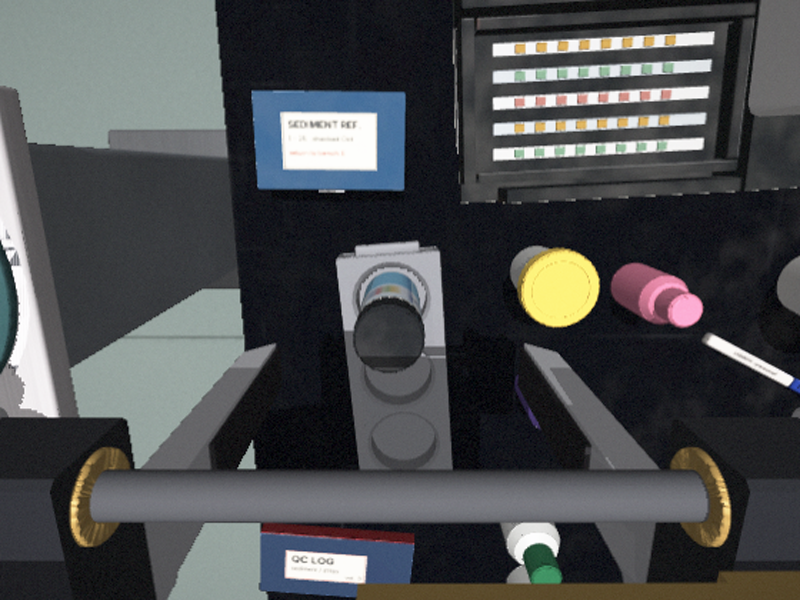

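```bash
cat > shot.py <<'E'
import sys,pickle
from h import *
n=sys.argv[1]
w=cam("wrist");im=imaging.snapshot("wrist");np.save(n+".npy",im);pickle.dump(w,open(n+".pkl","wb"))
print(np.round(readout.read_state()["ee_pos"],1))
E
python3 -m creep '[[0,0,0,10,-60,0,1],[0,0,0,20,-120,0,1],[0,0,0,20,-120,0,1],[0,0,0,20,-120,0,1]]' >/dev/null; python3 shot.py w2
python3 -m creep '[[0,0,0,0,-60,0,1],[0,0,0,0,-120,0,1],[0,0,0,0,-180,0,1],[0,0,0,0,-180,0,1],[0,0,0,0,-180,0,1]]' >/dev/null; python3 shot.py w3
python3 -m creep '[[0,0,0,0,-60,0,1],[0,0,0,0,-120,0,1],[0,0,0,0,-120,0,1],[0,0,0,0,-120,0,1]]'; python3 shot.py w4
python3 -c "
import numpy as np,cv2
a=[np.load(f'w{i}.npy')[:330,60:460,::-1] for i in (2,3,4)]
z=[cv2.resize(k,(800,600)) for k in (a[0],)]
cv2.imwrite('pics/m1.png',cv2.resize(np.load('w2.npy')[:,:,::-1],(800,600)));cv2.imwrite('pics/m2.png',cv2.resize(np.load('w3.npy')[:,:,::-1],(800,600)));cv2.imwrite('pics/m3.png',cv2.resize(np.load('w4.npy')[:,:,::-1],(800,600)))
"
```

```text
[ 489.9 -100.5  429.4]
[ 490.5 -280.2  429.5]
time: 3.5
ee_pos: [490.7, -400.5, 429.4]
orientation: [0.706, 0.708, 0.0, -0.0]
ft_force: [-0.2, 0.9, 0.1]
opening: 93.9
finger_force: 0.0
[ 490.9 -400.1  429.6]
```

View pics/m1.png

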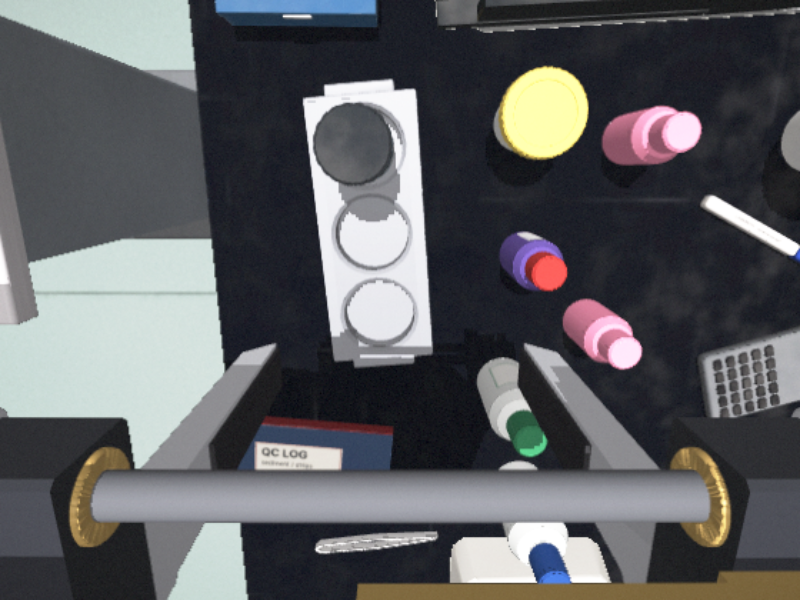

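View pics/m2.png

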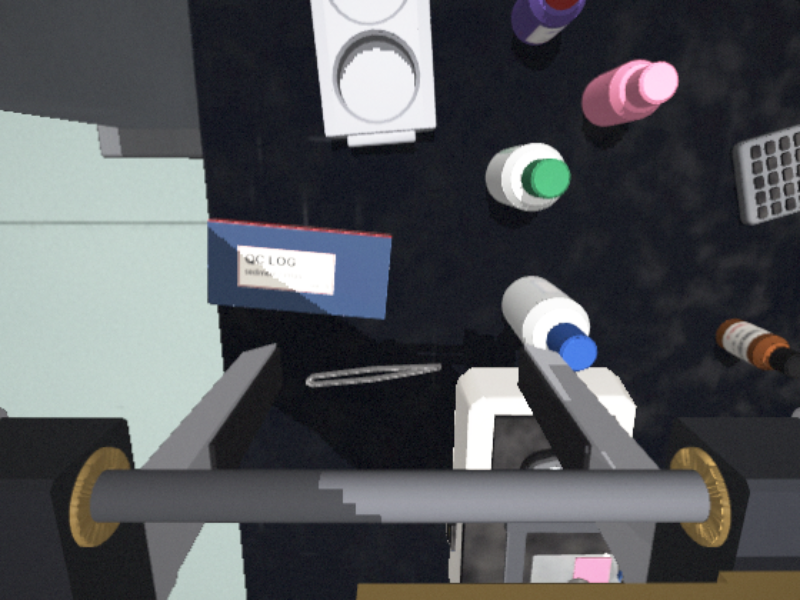

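View pics/m3.png

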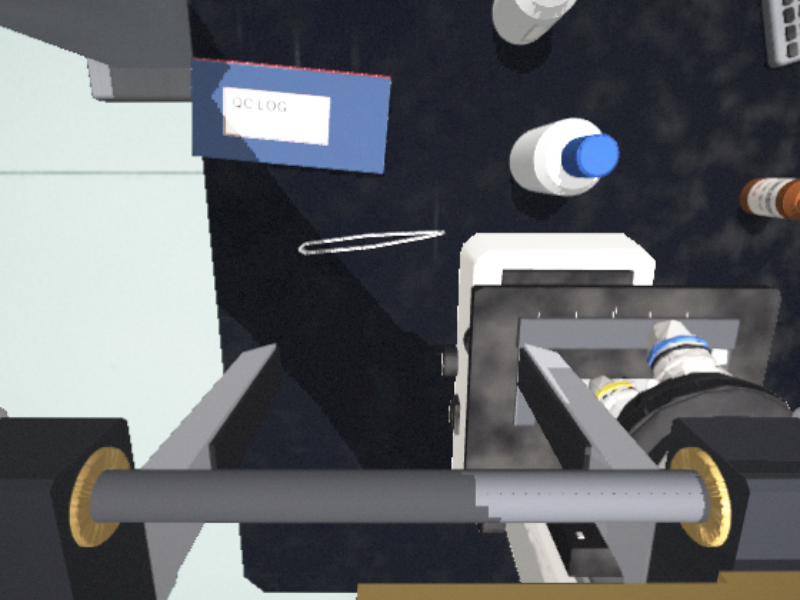

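```bash
cat > fit.py <<'E'
import pickle
from h import *
from scipy.optimize import minimize
np.set_printoptions(precision=1,suppress=True)
L=lambda n:(np.load(n+".npy"),pickle.load(open(n+".pkl","rb")))
def cap(views,hr,x0,d=25):
    th=np.linspace(0,2*np.pi,40);ms=[]
    for im,c in views:
        h=cv2.cvtColor(im,cv2.COLOR_RGB2HSV);m=np.zeros(h.shape[:2],bool)
        for a,b in hr: m|=cv2.inRange(h,(a,110,50),(b,255,255))>0
        u,v=proj(c,x0[:3]);k=np.zeros_like(m);k[max(0,int(v)-35):int(v)+35,max(0,int(u)-35):int(u)+35]=1;m&=k
        n,l,s,_=cv2.connectedComponentsWithStats(m.astype(np.uint8));ms.append(l==1+np.argmax(s[1:,4]))
    def f(p):
        e=0
        for (im,c),m in zip(views,ms):
            pts=[proj(c,[p[0]+d/2*np.cos(t),p[1]+d/2*np.sin(t),z]) for t in th for z in (p[2],p[2]-abs(p[3]))]
            k=np.zeros(m.shape,np.uint8);cv2.fillConvexPoly(k,cv2.convexHull(np.int32(np.array(pts)*16+.5)),1,shift=4)
            k=k>0;e+=1-(k&m).sum()/(k|m).sum()
        return e/len(views)
    r=minimize(f,x0,method="Nelder-Mead",options=dict(initial_simplex=np.array([x0]+[np.array(x0)+np.eye(4)[i]*8 for i in range(4)]),maxiter=400))
    return r.x,r.fun,[m.sum() for m in ms]
E
python3 - <<'E'
from fit import *
w1,w2,w3,w4=[L(f"w{i}") for i in (1,2,3,4)]
T=(imaging.snapshot("top"),cam("top"));S=(imaging.snapshot("side"),cam("side"))
print("buf",cap([w2,w3],[(45,90)],[583,-207,104,18]))
print("sal",cap([w4,w3],[(95,125)],[602,-317,120,18]))
print("stain",cap([w2,T],[(0,10),(170,180)],[588,-96,82,18]))
print("stainS",cap([w2,S],[(0,10),(170,180)],[588,-96,82,18]))
print("bufTS",cap([w3,T],[(45,90)],[583,-207,104,18]))
q=.7
print("can",tri([(w1[1],(389*q,336*q)),(w2[1],(354*q,143*q))]))
for p in [(371,231),(381,312),(304,100),(416,90),(333,360),(432,353)]: print(p,onz(w2[1],(p[0]*q,p[1]*q),28))
a=np.load("w2.npy")[40:265,200:320,::-1]
b=np.load("w1.npy")[150:345,220:330,::-1]
A=cv2.resize(a,None,fx=2.6,fy=2.6,interpolation=2);B=cv2.resize(b,None,fx=2.6,fy=2.6,interpolation=2)
B=cv2.copyMakeBorder(B,0,A.shape[0]-B.shape[0],0,0,0);cv2.imwrite("pics/c1.png",np.hstack([A,B]));print(A.shape,B.shape)
E
```

```text
buf (array([ 583. , -210.1,  100.9,   18.5]), np.float64(0.0965354994146031), [np.int64(647), np.int64(759)])
sal (array([ 604.5, -316.3,  117.9,   22.1]), np.float64(0.0836342455316913), [np.int64(1025), np.int64(798)])
stain (array([594.5, -94.6,  75.2,  13.9]), np.float64(0.12347289934040723), [np.int64(620), np.int64(87)])
stainS (array([592.5, -93.3,  83.9,  18.8]), np.float64(0.3908580728435939), [np.int64(620), np.int64(510)])
bufTS (array([ 582.1, -209.4,  104.3,   16.6]), np.float64(0.2042262614223282), [np.int64(759), np.int64(83)])
can (array([463.6, -10.1, 110.8]), [np.float64(0.15200534396522972), np.float64(0.15200534396515983)])
(371, 231) [468.2 -71.4  28. ]
(381, 312) [ 475.5 -137.2   28. ]
(304, 100) [420.5  24.1  28. ]
(416, 90) [502.3  31.   28. ]
(333, 360) [ 434.9 -179.2   28. ]
(432, 353) [ 517.7 -172.8   28. ]
(585, 312, 3) (585, 286, 3)
```

View pics/c1.png

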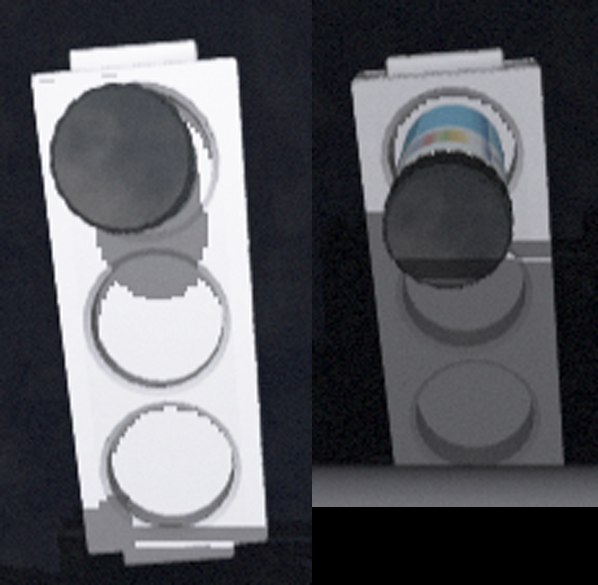

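Run:
```python
from fit import *
w1,w2=[L(f"w{i}")[1] for i in (1,2)]
P2=lambda x,y:(200+x/2.6-.3,40+y/2.6-.3)
P1=lambda x,y:(220+(x-312)/2.6-.3,150+y/2.6-.3)
for n,a,b in [("TL",P1(353,78),P2(32,74)),("TR",P1(541,67),P2(236,58)),("can",P1(448,220),P2(122,157))]: print(n,*tri([(w1,a),(w2,b)]))
for n,p in [("mid",P2(157,318)),("right",P2(171,464)),("TL",P2(32,74)),("TR",P2(236,58)),("BL",P2(89,553)),("BR",P2(268,541))]: print(n,onz(w2,p,28))
for n,p in [("wellL",(453,152)),("wellR",(476.5,412))]: print(n,onz(w1,P1(*p),28))
# reader front corner, slide box lid corners in w1 (zoom .7)
for n,p,z in [("rdr front right",(460,200),0),("rdr front up",(457,0),0),("b1",(251,90),34),("b2",(405,92),34),("b3",(404,189),34),("b4",(258,188),34)]: print(n,onz(w1,(p[0]*.7,p[1]*.7),z))
w3,w4=[L(f"w{i}")[1] for i in (3,4)]
print("twA",tri([(w3,(308*.7,382*.7)),(w4,(301*.7,249*.7))]),"twB",tri([(w3,(440*.7,367*.7)),(w4,(444*.7,233*.7))]))
```

```text
TL [419.4  26.5  23.9] [np.float64(0.38593017531576945), np.float64(0.38593017531585766)]
TR [501.7  32.   27.8] [np.float64(0.22965075261396242), np.float64(0.22965075261398193)]
can [462.9 -10.  109.1] [np.float64(0.27249512408232623), np.float64(0.27249512408224075)]
mid [468.6 -71.7  28. ]
right [ 474. -137.   28.]
TL [419.8  25.9  28. ]
TR [501.5  31.9  28. ]
BL [ 435.9 -179.7   28. ]
BR [ 518.2 -173.7   28. ]
wellL [463.6  -6.   28. ]
wellR [ 474.4 -135.7   28. ]
rdr front right [520.1  69.7   0. ]
rdr front up [513.3 216.6   0. ]
b1 [363.9 149.   34. ]
b2 [474.2 147.6  34. ]
b3 [473.6  79.8  34. ]
b4 [363.9  80.5  34. ]
twA (array([ 409.5, -388.4,    6.9]), [np.float64(0.10222126106048651), np.float64(0.10222126106056306)]) twB (array([ 528.1, -375.3,    3.2]), [np.float64(0.5051669468962289), np.float64(0.5051669468962252)])
```

```bash
python3 -m creep '[[0,0,0,-5,60,0,1],[0,0,0,-10,120,0,1],[0,0,0,-15,180,0,1],[0,0,0,-20,240,0,1],[0,0,0,-24,300,0,1],[0,0,0,-27,360,0,1],[0,0,0,-27,391,0,1],[0,0,0,-27,391,0,1]]' >/dev/null
python3 -m creep '[[0,0,0,0,0,-60,1],[0,0,0,0,0,-120,1],[0,0,0,0,0,-150,1],[0,0,0,0,0,-164,1],[0,0,0,0,0,-164,1]]'
cat > g.py <<'E'
import sys
from h import *
n=sys.argv[1]
cv2.imwrite(f"pics/{n}.png",cv2.resize(imaging.snapshot("side")[120:330,150:430,::-1],(800,600),interpolation=2))
E
python3 -c "
from h import *;print(readout.read_state()['ee_pos'],readout.read_state()['orientation'])"
```

```text
time: 5.28
ee_pos: [462.8, -11.4, 265.8]
orientation: [0.707, 0.707, -0.0, -0.0]
ft_force: [-0.2, 0.7, 1.1]
opening: 94.3
finger_force: 0.0
[462.8273299  -11.41306188 265.76312345] [ 7.07201530e-01  7.07011972e-01 -2.51437283e-04 -5.83856256e-05]
```

```bash
python3 -m creep '[[0,0,0,0,2,0,1],[0,0,0,0,2,0,-1],[0,0,0,0,2,0,-1],[0,0,0,0,2,0,-1],[0,0,0,0,2,0,-1],[0,0,0,0,2,0,-1],[0,0,0,0,2,0,-1],[0,0,0,0,2,0,-1]]' 15
python3 -m creep '[[0,0,0,0,0,20,-1],[0,0,0,0,0,50,-1],[0,0,0,0,0,80,-1],[0,0,0,0,0,100,-1],[0,0,0,0,0,100,-1]]'
```

```text
time: 6.28
ee_pos: [462.8, -9.2, 265.6]
orientation: [0.707, 0.707, -0.0, -0.0]
ft_force: [0.9, -0.2, 1.2]
opening: 47.0
finger_force: 15.0
time: 6.9
ee_pos: [463.0, -9.2, 366.6]
orientation: [0.707, 0.707, 0.001, 0.0]
ft_force: [-0.6, -0.0, -0.7]
opening: 47.1
finger_force: 15.0
```

```bash
python3 -m creep '[[0,0,0,0,40,0,-1],[0,0,0,0,90,0,-1],[0,0,0,0,140,0,-1],[0,0,0,0,190,0,-1],[0,0,0,0,225,0,-1],[0,0,0,0,244,0,-1],[0,0,0,0,244,0,-1],[0,0,0,0,244,0,-1]]'; python3 shot.py w5; python3 -c "
import numpy as np,cv2
cv2.imwrite('pics/w5.png',np.load('w5.npy')[:,:,::-1])"
```

```text
time: 7.9
ee_pos: [463.0, 233.4, 365.4]
orientation: [0.708, 0.707, -0.0, 0.0]
ft_force: [0.3, 0.4, -0.0]
opening: 46.8
finger_force: 15.0
[463.  233.4 365.6]
```

View pics/w5.png

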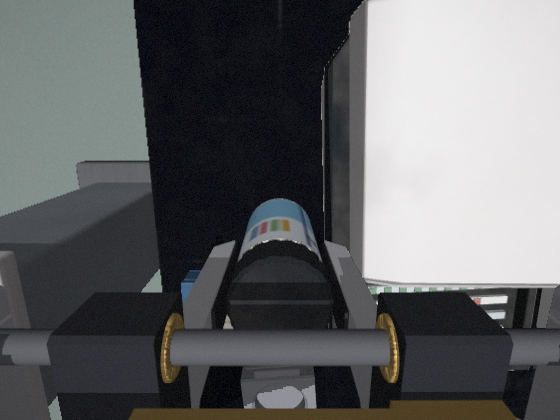

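```bash
python3 - <<'E'
from fit import *
w=L("w5")[1]
for p,z in [((323,90),0),((325,200),0),((363,90),130),((363,200),130),((345,150),60)]: print(p,onz(w,p,z))
E
python3 -m creep '[[0,0,0,0,0,-40,-1],[0,0,0,0,0,-70,-1],[0,0,0,0,0,-90,-1],[0,0,0,0,0,-100,-1],[0,0,0,0,0,-104,-1],[0,0,0,0,0,-106,-1],[0,0,0,0,0,-106,-1]]'
```

```text
(323, 90) [505.4 335.4   0. ]
(325, 200) [510.9 227.1   0. ]
(363, 90) [513.6 325.4 130. ]
(363, 200) [517.7 257.9 130. ]
(345, 150) [517.8 283.8  60. ]
time: 8.82
ee_pos: [462.9, 234.9, 260.1]
orientation: [0.707, 0.707, 0.0, 0.0]
ft_force: [0.6, 0.4, -1.0]
opening: 46.7
finger_force: 15.0
```

```bash
python3 -m creep '[[0,0,0,0,0,-1,-1],[0,0,0,0,0,-1,-1],[0,0,0,0,0,-1,0.13],[0,0,0,0,0,-1,0.13],[0,0,0,0,0,-1,0.13],[0,0,0,0,0,-1,0.13],[0,0,0,0,0,-1,0.13]]'
python3 -m creep '[[0,0,0,0,0,40,0.13],[0,0,0,0,0,100,0.13],[0,0,0,0,0,150,0.13],[0,0,0,0,0,170,0.13],[0,0,0,0,0,170,0.13]]'; python3 shot.py w6
```

```text
time: 9.7
ee_pos: [462.8, 234.8, 258.6]
orientation: [0.707, 0.707, -0.0, -0.0]
ft_force: [-0.2, -0.2, 0.9]
opening: 52.9
finger_force: 0.0
time: 10.32
ee_pos: [462.9, 234.9, 429.8]
orientation: [0.707, 0.707, 0.001, -0.0]
ft_force: [0.6, -1.2, -0.4]
opening: 52.9
finger_force: 0.0
[462.6 234.9 428.6]
```

```bash
python3 -m creep '[[0,0,0,0,-60,0,0.5],[0,0,0,0,-120,0,0.5],[0,0,0,0,-180,0,0.5],[0,0,0,30,-230,0,0.5],[0,0,0,60,-280,0,0.5],[0,0,0,95,-330,0,0.5],[0,0,0,127,-385,0,0.5],[0,0,0,127,-385,0,0.5]]' >/dev/null
python3 -m creep '[[0,0,0,0,0,0,0.5],[0,0,0,0,0,0,0.5]]'; python3 shot.py w7;python3 - <<'E'
from fit import *
w7,w2=L("w7"),L("w2")
print("stain",cap([w2,w7],[(0,10),(170,180)],[590,-95,82,18]))
u,v=map(int,proj(w7[1],[590,-95,60]));print(u,v)
cv2.imwrite("pics/c2.png",cv2.resize(w7[0][max(0,v-90):v+90,u-120:u+120,::-1],(720,540),interpolation=2))
E
```

```text
time: 11.62
ee_pos: [589.6, -148.8, 428.2]
orientation: [0.707, 0.708, 0.0, -0.0]
ft_force: [-0.6, -0.1, -0.2]
opening: 70.6
finger_force: 0.0
[ 589.7 -148.8  428.5]
stain (array([593. , -93.3,  80.4,  16.1]), np.float64(0.08177788796745583), [np.int64(620), np.int64(540)])
279 141
```

View pics/c2.png

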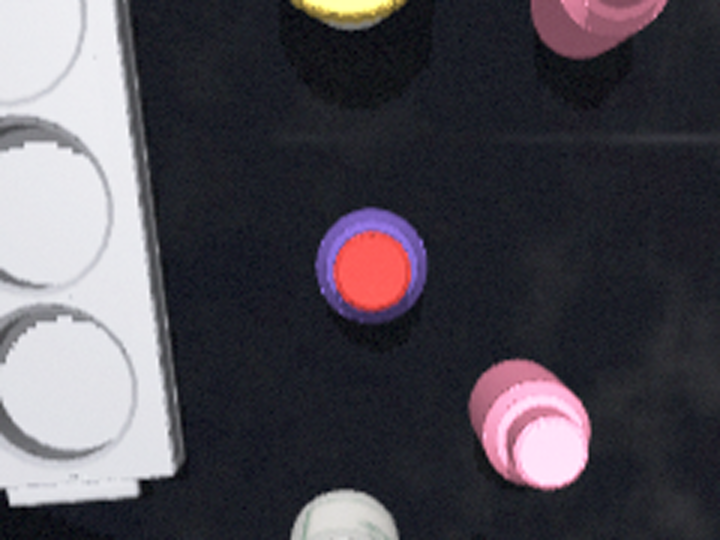

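```bash
python3 -m creep '[[0,0,0,3,55,0,0.5],[0,0,0,3,55,-50,0.5],[0,0,0,3,55,-110,0.5],[0,0,0,3,55,-160,0.5],[0,0,0,3,55,-190,0.5],[0,0,0,3,55,-200,0.5],[0,0,0,3,55,-200,0.5]]'
python3 -m creep '[[0,0,0,0,0,0,-1],[0,0,0,0,0,0,-1],[0,0,0,0,0,0,-1],[0,0,0,0,0,0,-1],[0,0,0,0,0,0,-1],[0,0,0,0,0,0,-1]]' 12
python3 -m creep '[[0,0,0,0,0,20,-1],[0,0,0,0,0,60,-1],[0,0,0,0,0,100,-1],[0,0,0,0,0,100,-1]]'
```

```text
time: 12.55
ee_pos: [592.9, -94.7, 229.2]
orientation: [0.707, 0.707, 0.0, 0.0]
ft_force: [0.8, 0.7, -0.6]
opening: 70.4
finger_force: 0.0
time: 13.3
ee_pos: [592.9, -95.2, 228.9]
orientation: [0.707, 0.707, 0.0, 0.0]
ft_force: [-0.7, 1.1, 5.8]
opening: 37.6
finger_force: 12.0
time: 13.8
ee_pos: [593.3, -95.6, 332.4]
orientation: [0.707, 0.707, 0.002, 0.002]
ft_force: [-0.5, -0.4, -0.6]
opening: 37.7
finger_force: 12.0
```

```bash
python3 -m creep '[[0,0,0,-45,20,0,-1],[0,0,0,-90,45,0,-1],[0,0,0,-120,70,0,-1],[0,0,0,-130,87,-20,-1],[0,0,0,-130,87,-40,-1],[0,0,0,-130,87,-40,-1],[0,0,0,-130,87,-40,-1]]'; python3 shot.py w8; python3 -c "
import numpy as np,cv2
cv2.imwrite('pics/c3.png',cv2.resize(np.load('w8.npy')[150:400,180:380,::-1],(480,600),interpolation=2))"
```

```text
time: 14.68
ee_pos: [463.0, -8.5, 289.2]
orientation: [0.707, 0.707, -0.0, 0.0]
ft_force: [-0.0, 0.1, -0.5]
opening: 38.0
finger_force: 12.0
[463.   -8.5 289.3]
```

View pics/c3.png

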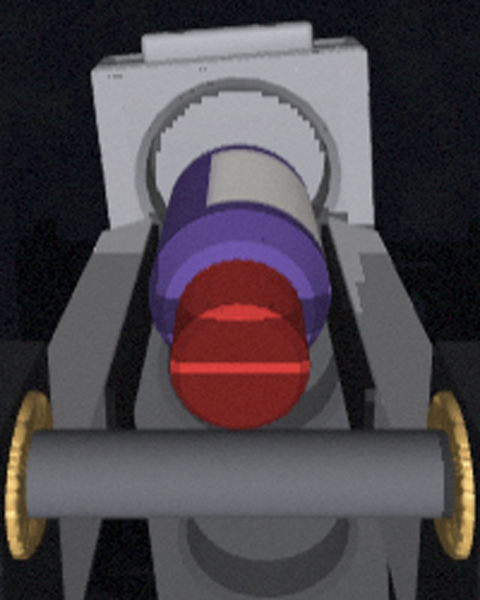

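```bash
python3 -m creep '[[0,0,0,0,0,-20,-1],[0,0,0,0,0,-35,-1],[0,0,0,0,0,-44,-1],[0,0,0,0,0,-48,-1],[0,0,0,0,0,-51,-1],[0,0,0,0,0,-52,-1],[0,0,0,0,0,-52,-1]]'
python3 -m creep '[[0,0,0,0,0,-1,-1],[0,0,0,0,0,-1,-1],[0,0,0,0,0,-1,0.3],[0,0,0,0,0,-1,0.3],[0,0,0,0,0,-1,0.3],[0,0,0,0,0,-1,0.3],[0,0,0,0,0,-1,0.3]]'
python3 -m creep '[[0,0,0,0,0,40,0.3],[0,0,0,0,0,100,0.3],[0,0,0,0,0,150,0.3],[0,0,0,0,0,193,0.3],[0,0,0,0,0,193,0.3]]'; python3 shot.py w9
```

```text
time: 15.6
ee_pos: [462.8, -8.2, 236.8]
orientation: [0.707, 0.707, 0.0, 0.0]
ft_force: [1.1, 0.8, -0.6]
opening: 38.1
finger_force: 12.0
time: 16.48
ee_pos: [462.8, -8.1, 235.6]
orientation: [0.707, 0.707, -0.0, -0.0]
ft_force: [0.3, 0.4, 0.6]
opening: 61.1
finger_force: 0.0
time: 17.1
ee_pos: [463.2, -8.4, 431.1]
orientation: [0.707, 0.707, 0.002, 0.001]
ft_force: [0.8, -0.2, -1.0]
opening: 61.0
finger_force: 0.0
[462.8  -8.1 429.4]
```

```bash
python3 -m creep '[[0,0,0,20,-55,0,0.6],[0,0,0,45,-105,0,0.6],[0,0,0,75,-155,0,0.6],[0,0,0,100,-205,0,0.6],[0,0,0,120,-255,0,0.6],[0,0,0,120,-255,0,0.6],[0,0,0,120,-255,0,0.6]]'; python3 shot.py w10;python3 - <<'E'
from fit import *
w=L("w10");print("buf",cap([w,L("w3")],[(45,90)],[583,-209,104,18]))
m=cv2.inRange(cv2.cvtColor(L("w9")[0],cv2.COLOR_RGB2HSV),(0,110,60),(8,255,255));c=L("w9")[1]
print("stain exp",proj(c,[463.5,-7,91]),np.argwhere(m).mean(0)[::-1],proj(c,[463.5,-7,80]),(m>0).sum())
print("sal",cap([w,L("w4"),L("w3")],[(95,125)],[604,-316,120,18]))
E
```

```text
time: 18.02
ee_pos: [582.6, -263.1, 427.1]
orientation: [0.707, 0.707, -0.001, -0.001]
ft_force: [0.4, 0.4, 0.2]
opening: 75.3
finger_force: 0.0
[ 582.7 -262.3  427.6]
buf (array([ 583.5, -209.7,   99. ,   15.6]), np.float64(0.11176006676020434), [np.int64(572), np.int64(759)])
stain exp (np.float64(277.6071619843066), np.float64(199.39433053545486)) [277.6 196.8] (np.float64(277.6162233646292), np.float64(196.89358865248104)) 515
sal (array([ 604.2, -316.3,  118.5,   22. ]), np.float64(0.08167833140066649), [np.int64(747), np.int64(1025), np.int64(798)])
```

```bash
python3 -m creep '[[0,0,0,1,54,0,0.6],[0,0,0,1,54,-50,0.6],[0,0,0,1,54,-110,0.6],[0,0,0,1,54,-150,0.6],[0,0,0,1,54,-176,0.6],[0,0,0,1,54,-186,0.6],[0,0,0,1,54,-186,0.6]]'
python3 -m creep '[[0,0,0,0,0,0,-1],[0,0,0,0,0,0,-1],[0,0,0,0,0,0,-1],[0,0,0,0,0,0,-1],[0,0,0,0,0,0,-1],[0,0,0,0,0,0,-1]]' 14
python3 -m creep '[[0,0,0,0,0,20,-1],[0,0,0,0,0,60,-1],[0,0,0,0,0,100,-1],[0,0,0,0,0,100,-1],[0,0,0,0,0,100,-1]]'
```

```text
time: 18.95
ee_pos: [583.9, -208.4, 242.8]
orientation: [0.707, 0.707, 0.0, -0.0]
ft_force: [-0.4, -0.4, -0.3]
opening: 75.0
finger_force: 0.0
time: 19.7
ee_pos: [583.8, -209.2, 243.0]
orientation: [0.707, 0.707, 0.0, 0.0]
ft_force: [-3.0, 0.7, 6.8]
opening: 44.7
finger_force: 14.0
time: 20.32
ee_pos: [583.7, -209.0, 342.8]
orientation: [0.707, 0.707, 0.0, -0.0]
ft_force: [-0.0, -0.2, -0.8]
opening: 44.8
finger_force: 14.0
```

```bash
python3 -m creep '[[0,0,0,-40,45,0,-1],[0,0,0,-80,90,0,-1],[0,0,0,-105,120,0,-1],[0,0,0,-115,137,0,-1],[0,0,0,-115,137,-25,-1],[0,0,0,-115,137,-50,-1],[0,0,0,-115,137,-52,-1],[0,0,0,-115,137,-52,-1]]'
python3 -m creep '[[0,0,0,0,0,-10,-1],[0,0,0,0,0,-25,-1],[0,0,0,0,0,-33,-1],[0,0,0,0,0,-37,-1],[0,0,0,0,0,-40,-1],[0,0,0,0,0,-40,-1]]'
```

```text
time: 21.32
ee_pos: [468.8, -72.4, 291.0]
orientation: [0.707, 0.707, -0.0, 0.0]
ft_force: [0.7, -0.4, -0.8]
opening: 45.0
finger_force: 14.0
time: 22.08
ee_pos: [468.8, -72.2, 250.6]
orientation: [0.707, 0.707, -0.0, -0.0]
ft_force: [1.0, -0.4, -0.5]
opening: 44.6
finger_force: 14.0
```

Down freely; release, retreat and go over the saline bottle.

```bash
python3 -m creep '[[0,0,0,0,0,-1,-1],[0,0,0,0,0,-1,-1],[0,0,0,0,0,-1,0.4],[0,0,0,0,0,-1,0.4],[0,0,0,0,0,-1,0.4],[0,0,0,0,0,-1,0.4],[0,0,0,0,0,-1,0.4]]'
python3 -m creep '[[0,0,0,0,0,40,0.7],[0,0,0,0,0,100,0.7],[0,0,0,0,0,150,0.7],[0,0,0,0,0,180,0.7],[0,0,0,0,0,180,0.7]]';python3 shot.py w11
python3 -m creep '[[0,0,0,30,-50,0,0.7],[0,0,0,60,-100,0,0.7],[0,0,0,90,-150,0,0.7],[0,0,0,115,-200,0,0.7],[0,0,0,135,-243,0,0.7],[0,0,0,135,-243,0,0.7],[0,0,0,135,-243,0,0.7]]'
python3 - <<'E'
from fit import *
im,c=L("w11")
m=cv2.inRange(cv2.cvtColor(im,cv2.COLOR_RGB2HSV),(45,110,50),(90,255,255))
n,l,s,ce=cv2.connectedComponentsWithStats(m);k=1+np.argmax(s[1:,4]);print(ce[k],s[k,4],proj(c,[468.6,-72.5,102]))
E
```

```text
time: 22.95
ee_pos: [468.8, -72.1, 249.6]
orientation: [0.707, 0.707, -0.0, -0.0]
ft_force: [0.1, 0.2, 0.8]
opening: 65.6
finger_force: 0.0
time: 23.58
ee_pos: [469.1, -72.3, 431.2]
orientation: [0.707, 0.707, 0.002, 0.001]
ft_force: [-1.2, 1.4, -0.1]
opening: 79.6
finger_force: 0.0
[468.8 -72.  429.9]
time: 24.5
ee_pos: [603.5, -315.1, 428.0]
orientation: [0.707, 0.707, -0.0, -0.001]
ft_force: [-0.4, 0.1, 0.4]
opening: 80.0
finger_force: 0.0
[278.  203.3] 597 (np.float64(277.1799348650684), np.float64(203.43490155922962))
```

```bash
python3 -m creep '[[0,0,0,1,-1,-50,0.7],[0,0,0,1,-1,-100,0.7],[0,0,0,1,-1,-140,0.7],[0,0,0,1,-1,-166,0.7],[0,0,0,1,-1,-176,0.7],[0,0,0,1,-1,-176,0.7]]'
python3 -m creep '[[0,0,0,0,0,0,-1],[0,0,0,0,0,0,-1],[0,0,0,0,0,0,-1],[0,0,0,0,0,0,-1],[0,0,0,0,0,0,-1],[0,0,0,0,0,0,-1]]' 16
python3 -m creep '[[0,0,0,0,0,20,-1],[0,0,0,0,0,60,-1],[0,0,0,0,0,100,-1],[0,0,0,0,0,100,-1],[0,0,0,0,0,100,-1]]'
```

```text
time: 25.25
ee_pos: [604.9, -315.4, 253.8]
orientation: [0.707, 0.707, -0.0, -0.0]
ft_force: [-0.4, 0.6, -0.0]
opening: 80.3
finger_force: 0.0
time: 26.0
ee_pos: [604.8, -316.3, 254.0]
orientation: [0.707, 0.707, -0.0, 0.0]
ft_force: [-1.9, 0.6, 5.0]
opening: 49.0
finger_force: 16.0
time: 26.62
ee_pos: [604.7, -316.0, 353.7]
orientation: [0.707, 0.707, 0.0, -0.0]
ft_force: [-0.2, 0.3, -0.9]
opening: 48.5
finger_force: 16.0
```

```bash
python3 -m creep '[[0,0,0,-35,48,0,-1],[0,0,0,-70,95,0,-1],[0,0,0,-105,143,0,-1],[0,0,0,-131,178,0,-1],[0,0,0,-131,178,-20,-1],[0,0,0,-131,178,-45,-1],[0,0,0,-131,178,-52,-1],[0,0,0,-131,178,-52,-1]]'
python3 -m creep '[[0,0,0,0,0,-10,-1],[0,0,0,0,0,-20,-1],[0,0,0,0,0,-28,-1],[0,0,0,0,0,-34,-1],[0,0,0,0,0,-39,-1],[0,0,0,0,0,-40,-1],[0,0,0,0,0,-40,-1]]'
```

```text
time: 27.62
ee_pos: [473.7, -138.9, 301.3]
orientation: [0.708, 0.707, -0.001, -0.0]
ft_force: [0.3, -0.4, -1.5]
opening: 49.3
finger_force: 16.0
time: 28.5
ee_pos: [473.8, -138.2, 261.7]
orientation: [0.707, 0.707, -0.0, 0.0]
ft_force: [0.7, 0.0, -0.4]
opening: 48.8
finger_force: 16.0
```

```bash
python3 -m creep '[[0,0,0,0,0,-1,-1],[0,0,0,0,0,-1,-1],[0,0,0,0,0,-1,0.4],[0,0,0,0,0,-1,0.4],[0,0,0,0,0,-1,0.4],[0,0,0,0,0,-1,0.4],[0,0,0,0,0,-1,0.4]]'
python3 -m creep '[[0,0,0,0,0,40,0.4],[0,0,0,0,0,100,0.4],[0,0,0,0,0,150,0.4],[0,0,0,0,0,170,0.4],[0,0,0,0,0,170,0.4]]';python3 shot.py w12
python3 - <<'E'
from fit import *
im,c=L("w12")
m=cv2.inRange(cv2.cvtColor(im,cv2.COLOR_RGB2HSV),(95,110,50),(125,255,255))
k=[int(v) for v in proj(c,[473.8,-138,118])];m[:k[1]-40]=0;m[:,:k[0]-40]=0;m[:,k[0]+40:]=0;m[k[1]+40:]=0
print(np.argwhere(m).mean(0)[::-1],proj(c,[473.8,-138,119]))
w4=L("w4")[1];w3=L("w3")[1]
for p in [(460,250),(470,285),(443,360),(453,410)]: print(p,[onz(w4,(p[0]*.7,p[1]*.7),z)[:2] for z in (30,100,150)])
print(readout.read_state()["joint_positions"])
E
```

```text
time: 29.38
ee_pos: [473.8, -138.2, 260.6]
orientation: [0.707, 0.707, -0.0, -0.0]
ft_force: [0.4, -0.3, -0.1]
opening: 65.8
finger_force: 0.0
time: 30.0
ee_pos: [473.9, -138.2, 431.6]
orientation: [0.707, 0.707, 0.001, 0.001]
ft_force: [-0.1, 0.0, -0.9]
opening: 66.0
finger_force: 0.0
[ 473.8 -137.9  430.5]
[278.1 207. ] (np.float64(277.80055309529354), np.float64(207.22073364532326))
(460, 250) [array([ 539. , -385.3]), array([ 530.2, -374.1]), array([ 523.8, -366.2])]
(470, 285) [array([ 547.9, -413.4]), array([ 537.5, -397.1]), array([ 530. , -385.4])]
(443, 360) [array([ 528. , -477.6]), array([ 521.2, -449.4]), array([ 516.3, -429.3])]
(453, 410) [array([ 537.7, -523.5]), array([ 529.1, -486.8]), array([ 523. , -460.7])]
[-0.7  0.3  1.1  1.9 -0.3  1.1  0.5]
```

```bash
python3 -m creep '[[0,0,0.18,0,-50,0,0],[0,0,0.36,0,-100,0,0],[0,0,0.54,0,-150,0,0],[0,0,0.72,0,-200,0,0],[0,0,0.9,-10,-244,0,0],[0,0,1.08,-10,-244,0,0],[0,0,1.26,-10,-244,0,0],[0,0,1.44,-10,-244,0,0]]'
python3 -c "
from h import *;s=readout.read_state();print(np.round(s['joint_positions'],2),s['ee_pos'],s['orientation'])"
```

```text
time: 31.05
ee_pos: [463.5, -382.4, 428.8]
orientation: [0.066, 0.998, 0.001, -0.001]
ft_force: [-0.0, -0.2, -0.5]
opening: 46.6
finger_force: 0.0
[ 0.11  0.42  0.7   1.67 -0.29  1.16  2.33] [ 463.52143473 -382.36615411  428.76272111] [ 6.61051600e-02  9.97811968e-01  6.15567788e-04 -1.00228600e-03]
```

```bash
python3 -m creep '[[0,0,0.12,0,0,-40,0],[0,0,0.24,0,0,-80,0],[0,0,0.24,0,0,-100,0],[0,0,0.24,0,0,-100,0],[0,0,0.24,0,0,-100,0]]';python3 shot.py w13; python3 -c "
from h import *;s=readout.read_state();print(np.round(s['joint_positions'],2),s['ee_pos'],s['orientation'])
cv2.imwrite('pics/c4.png',cv2.resize(np.load('w13.npy')[:,:,::-1],(800,600)))"
```

```text
time: 31.68
ee_pos: [464.0, -382.5, 331.6]
orientation: [-0.05, 0.999, -0.0, 0.0]
ft_force: [-0.9, -1.3, -0.1]
opening: 47.0
finger_force: 0.0
[ 464.  -382.5  331.8]
[ 0.19  0.52  0.6   1.76 -0.35  0.97  2.6 ] [ 464.03097355 -382.47165418  331.81287741] [-5.04424887e-02  9.98726598e-01 -5.51734478e-04  6.58462135e-04]
```

View pics/c4.png

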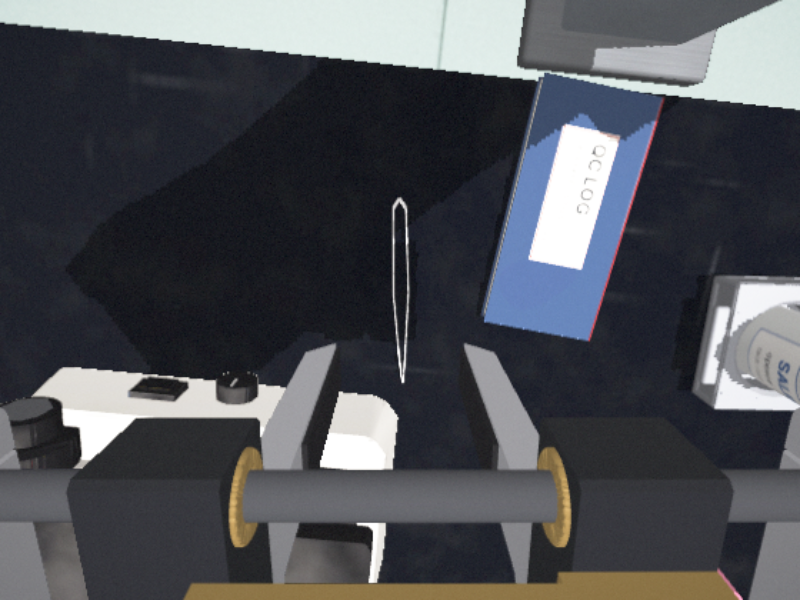

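Run:
```python
from fit import *
c=L("w13")[1]
a,b=onz(c,(400*.7,198*.7),4),onz(c,(403*.7,383*.7),3);print(a,b,(a+b)/2,np.linalg.norm(a-b),np.degrees(np.arctan2(b[1]-a[1],b[0]-a[0])))
```

```text
[ 407.2 -387.6    4. ] [ 531.1 -373.     3. ] [ 469.1 -380.3    3.5] 124.74915228307476 6.722472531565118
```

```bash
python3 -m creep '[[0,0,0.01,3,2,-40,-0.2],[0,0,0.01,3,2,-80,-0.2],[0,0,0.01,3,2,-105,-0.2],[0,0,0.01,3,2,-120,-0.2],[0,0,0.01,3,2,-127,-0.2],[0,0,0.01,3,2,-130,-0.2],[0,0,0.01,3,2,-130,-0.2]]'
```

```text
time: 32.6
ee_pos: [466.9, -380.3, 201.2]
orientation: [-0.056, 0.998, -0.0, 0.0]
ft_force: [-1.1, -0.6, -0.1]
opening: 37.7
finger_force: 0.0
```

```bash
python3 -m creep '[[0,0,0,0,0,0,-1],[0,0,0,0,0,0,-1],[0,0,0,0,0,0,-1],[0,0,0,0,0,0,-1],[0,0,0,0,0,0,-1],[0,0,0,0,0,0,-1],[0,0,0,0,0,0,-1]]' 10
python3 -m creep '[[0,0,0,0,0,20,-1],[0,0,0,0,0,70,-1],[0,0,0,0,0,130,-1],[0,0,0,0,0,180,-1],[0,0,0,0,0,180,-1]]';python3 -c "
from h import *;s=readout.read_state();print(np.round(s['joint_positions'],2),s['orientation'])"
```

```text
time: 33.48
ee_pos: [466.8, -380.2, 200.8]
orientation: [-0.056, 0.998, -0.0, 0.0]
ft_force: [-1.5, 0.7, 4.8]
opening: 10.5
finger_force: 10.0
time: 34.1
ee_pos: [466.7, -380.8, 385.3]
orientation: [-0.056, 0.998, -0.002, 0.003]
ft_force: [-0.6, -0.4, -0.9]
opening: 11.0
finger_force: 10.0
[ 0.15  0.46  0.64  1.71 -0.31  1.07  2.57] [-0.0558538   0.99843364 -0.00175873  0.00274421]
```

```bash
python3 -m creep '[[0,0,0,0,40,0,-1],[0,0,-0.02,-5,90,0,-1],[0,0,-0.05,-10,140,0,-1],[0,0,-0.08,-20,190,0,-1],[0,0,-0.11,-30,240,0,-1],[0,0,-0.125,-35,290,0,-1],[0,0,-0.125,-42,340,0,-1],[0,0,-0.125,-50,380,0,-1]]'
python3 -c "
from h import *;s=readout.read_state();print(np.round(s['joint_positions'],2),s['orientation'],s['ee_pos'])"
```

```text
time: 35.1
ee_pos: [415.9, 1.6, 380.6]
orientation: [0.006, 1.0, 0.0, -0.0]
ft_force: [0.5, 0.1, -0.3]
opening: 10.6
finger_force: 10.0
[-0.58  0.06  0.52  2.14 -0.04  0.94  1.53] [ 5.96523892e-03  9.99982195e-01  5.03269990e-05 -1.51531413e-04] [415.94629815   1.5906326  380.57002785]
```

```bash
python3 -m creep '[[0,0,0,0,50,0,-1],[0,0,0,1,95,0,-1],[0,0,0,1,112,-30,-1],[0,0,0,1,112,-50,-1],[0,0,0,1,112,-50,-1],[0,0,0,1,112,-50,-1]]';python3 shot.py w14; python3 -c "
from h import *;s=readout.read_state();print(s['orientation'],s['ee_pos'])
cv2.imwrite('pics/c5.png',cv2.resize(np.load('w14.npy')[:,:,::-1],(800,600)))"
```

```text
time: 35.85
ee_pos: [417.9, 111.6, 331.3]
orientation: [0.007, 1.0, 0.0, 0.0]
ft_force: [0.2, 0.0, -0.0]
opening: 10.7
finger_force: 10.0
[418.  111.6 331.4]
[6.71618883e-03 9.99977341e-01 1.73117301e-04 4.24349629e-04] [417.97263283 111.57736944 331.41910066]
```

View pics/c5.png

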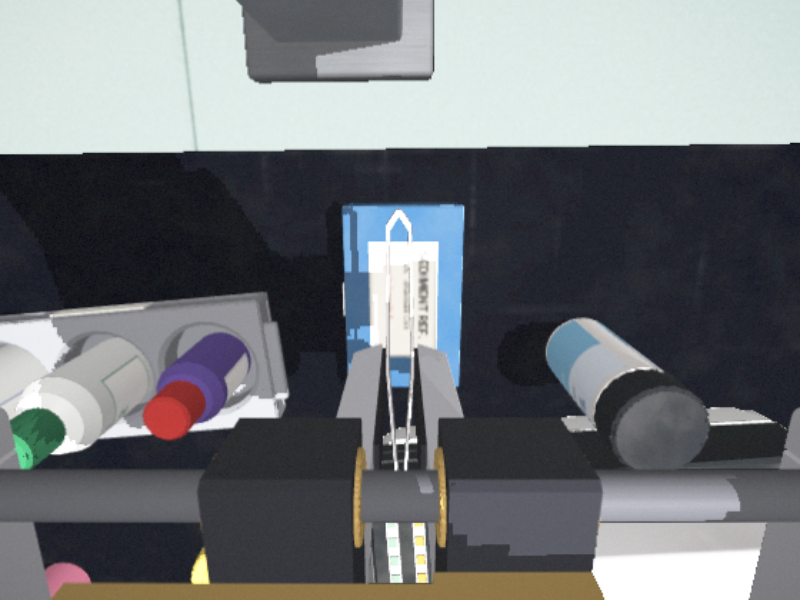

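Run:
```python
from fit import *
c=L("w14")[1]
for p in [(343,206),(464,206),(459,386),(347,386)]: print(onz(c,(p[0]*.7,p[1]*.7),34))
zt=331.4-196
a,b=onz(c,(399*.7,212*.7),zt),onz(c,(402*.7,470*.7),zt);print(a,b,(a+b)/2,np.degrees(np.arctan2(b[1]-a[1],b[0]-a[0])))
```

```text
[362.9  81.4  34. ]
[363.8 149.1  34. ]
[473.5 148.4  34. ]
[472.5  79.1  34. ]
[358.1 112.7 135.4] [463.1 112.6 135.4] [410.6 112.7 135.4] -0.10389293169853585
```

```bash
python3 -m creep '[[0,0,0,-1,2,-30,-1],[0,0,0,-1,2,-60,-1],[0,0,0,-1,2,-80,-1],[0,0,0,-1,2,-90,-1],[0,0,0,-1,2,-94,-1],[0,0,0,-1,2,-95,-1],[0,0,0,-1,2,-95,-1]]'
```

```text
time: 36.78
ee_pos: [417.0, 113.9, 236.1]
orientation: [0.006, 1.0, 0.0, 0.0]
ft_force: [0.5, 0.5, -0.2]
opening: 10.4
finger_force: 10.0
```

```bash
python3 -m creep '[[0,0,0,0,0,-1,-1],[0,0,0,0,0,-1,-1],[0,0,0,0,0,-1,-0.85],[0,0,0,0,0,-1,-0.7],[0,0,0,0,0,-1,-0.5],[0,0,0,0,0,-1,-0.5],[0,0,0,0,0,-1,-0.5]]'
python3 -m creep '[[0,0,0,0,0,10,-0.5],[0,0,0,0,0,50,-0.5],[0,0,0,0,0,110,-0.5],[0,0,0,0,0,160,-0.5],[0,0,0,0,0,190,-0.5],[0,0,0,0,0,190,-0.5]]'
python3 - <<'E'
from h import *
a=imaging.snapshot("wrist")[60:330,0:560,::-1];b=imaging.snapshot("side")[120:330,130:430,::-1]
cv2.imwrite("pics/f.png",np.vstack([cv2.resize(a,(620,299)),cv2.resize(b,(620,300)) if 0 else cv2.copyMakeBorder(cv2.resize(b,(428,300)),0,0,0,192,0)]))
E
```

```text
time: 37.65
ee_pos: [416.8, 113.8, 234.6]
orientation: [0.006, 1.0, -0.0, -0.0]
ft_force: [0.7, 0.1, -1.5]
opening: 23.7
finger_force: 0.0
time: 38.4
ee_pos: [416.9, 113.6, 427.0]
orientation: [0.006, 1.0, 0.001, 0.002]
ft_force: [-0.1, 0.3, -0.2]
opening: 23.2
finger_force: 0.0
```

View pics/f.png

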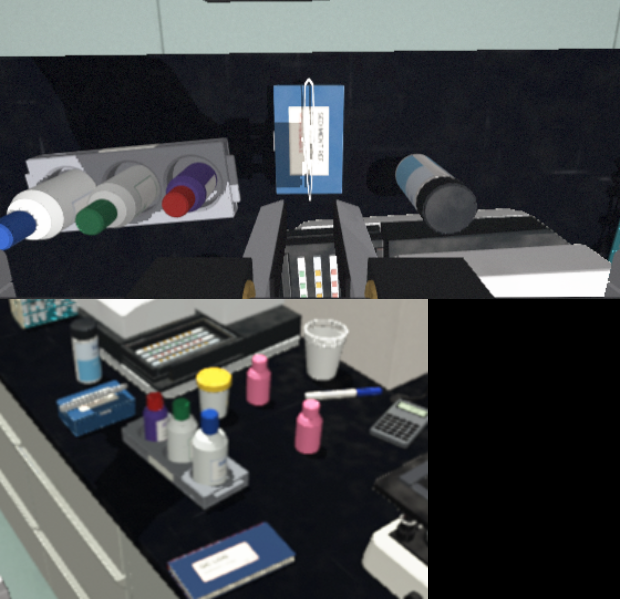

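The picture shows the tweezers along the middle of the lid (309,140), the canister standing in front of the reader, and the stain, buffer and saline bottles upright and down in the rack. The cup, log book and slide box have not moved.

```bash
python3 -c "
from plant import workorder;print(workorder.hand_in())"
```

```text
the job is handed in; nothing more can be done
None
```

The job is done and handed in at about 38 s on the robot's clock: the canister stands about 24 mm in front of the strip reader, the stain, buffer and saline bottles are in the rack in that order away from the slide box, and the tweezers lie along the middle of its lid; the hand-in returned no verdict.

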